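# Select the marked source and switch the bench on with the bar

### The job

Switch on the classroom bench: first turn the selector dial, click by click, until its pointer rests in the click at the green disc. Then push the long red bar of the switch unit down near its middle, so that both ends sink evenly, until its top is flush with the black cheeks at its ends and it stays there; leave the dial at the green disc and do not push the loose things on the table about.

Things in the scene. Friction and masses are not known exactly. Their poses are not given: they have to be found in the camera images.
- dial_grip (a point): Centre of the dial's grip, on the dial's vertical axis, 85 mm above the table. The grip is an upright blue bar 80 mm long, 16 mm wide and 32 mm high (from 69 to 101 mm above the table) on a white disc of 84 mm diameter (its top at 69 mm). Site x axis: along the bar towards its pointer end (white line), z up.
- selector: The selector box under the dial, fixed to the table: grey, 160 x 160 x 55 mm, black top, turned at any small angle; two small terminals 17 mm high stand at its two robot-side corners. Origin: centre of its underside, below the dial's axis; z up.
- dial (a joint): Angle of the dial in rad, growing clockwise seen from above. Six clicks, at 0, 0.524, 1.047, 1.571, 2.094 and 2.618 rad (30 degrees apart). End stops beyond. It springs into the nearest click when let go; about 0.1 N m takes it over a click. At the start it rests in the third or fourth click (1.047 or 1.571).
- dial_pointer (a point): Point 62 mm from the dial's axis in the direction in which its pointer end points: it turns with the dial, and in a click it lies over the disc of that click (within 3 mm).
- mark_green: The green disc, 18 mm diameter and 2 mm thick, flat on the box's top (55 mm above the table), 62 mm from the dial's axis: the click to be selected. It lies at the first, second, fifth or sixth click; three white discs of the same size lie at the other three of these places. Origin: centre of its underside.
- bar_middle (a point): Middle of the top face of the long red bar, which is 200 mm long (along the point's y axis), 36 mm wide (x) and 18 mm thick; z up. Top 80 mm above the table when up, 66 mm when fully home, flush with the black cheeks (28 mm wide along y, 56 mm along x) 5 mm beyond either end.
- bar_unit: The switch unit under the bar, fixed to the table: grey, 110 mm (x) by 270 mm (y, along the bar), turned at any small angle. Origin: centre of its underside, below the middle of the bar.
- bar_end_left (a point): Middle of the edge of the bar's top face at its +y end, 100 mm from the middle.
- bar_end_right (a point): The same at its -y end.
- bar_press (a joint): How far the bar is down at its middle, m: 0 up, 0.014 fully home (hard stop). It slides stiffly (about 7 N of push beyond its weight) and stays where it is left; it has no return spring.
- bar_tilt (a joint): Rocking of the bar about its middle, rad: positive when the +y end is higher. A spring (5 N m/rad) levels it; a push away from the middle makes the pushed end sink first. 0.05 rad puts one end 10 mm below the other.
- breadboard: Loose white breadboard, 165 x 55 x 9 mm, bystander. Origin: centre of its underside.
- controller_board: Loose blue circuit board, 69 x 53 mm, 17 mm high, bystander, between the two units. Origin: centre of its underside.
- screwdriver: Loose screwdriver with orange handle, 200 mm, bystander. Origin: on its axis.
- parts_box: Loose clear compartment box with modules in it, 130 x 200 x 45 mm, bystander. Origin: centre of its underside.
- multimeter: Loose yellow multimeter lying on its back, 150 x 78 x 40 mm, bystander. Origin: centre of its underside.
- mouse: Loose black computer mouse, 115 x 62 x 36 mm, on a mat, bystander. Origin: centre of its underside.
There are look-alikes about, which are no part of the job. There is more than one size of the selector; the job needs the largest.

How it is judged (in metres and radians):
On the way, in this order (a step that is already met when the one before it is completed fails the run):
1. the dial's pointer is at the green disc while the bar is still up (horizontal distance between dial_pointer and mark_green below 0.01 m and value of joint bar_press below 0.006 m), for 0.3 s.
2. the bar is fully home and level, the dial still at the green disc (horizontal distance between dial_pointer and mark_green below 0.01 m and value of joint bar_press above 0.012 m and value of joint bar_tilt between -0.05 and 0.05 rad), for 0.2 s.
At the end, for the whole second after the job is handed in: The dial rests with its pointer at the green disc (the pointer point within 10 mm of the disc's centre seen from above), and the bar stays fully home (within 2 mm of its stop) and level (within 0.03 rad) (horizontal distance between dial_pointer and mark_green below 0.01 m and value of joint bar_press above 0.012 m and value of joint bar_tilt between -0.03 and 0.03 rad and velocity of joint dial between -0.05 and 0.05 rad/s); the robot touches nothing.
It fails at once if the bar is pushed down (more than 6 mm) while the dial is not at the green disc (value of joint bar_press above 0.006 m and horizontal distance between dial_pointer and mark_green above 0.01 m).
It fails at once if the bar rocks: one end gets more than 10 mm (0.05 rad) below the other (value of joint bar_tilt above 0.05 rad or value of joint bar_tilt below -0.05 rad).
It fails at once if a loose bystander is pushed more than 25 mm from its place (distance of any of breadboard, controller_board, screwdriver, parts_box, multimeter, mouse from where it was at the start of the episode above 0.025 m).
It also fails if it takes over 45 s, if anything falls off the work surface, if the arm or the gripper's body presses on something with over 40 N, if the wrist force passes 120 N, or if a joint passes its speed limit or range.

### The arm

A 6-joint arm with a two-finger parallel gripper is mounted at the origin on the work surface. World frame = base frame: x ahead of the robot, y to its left, z up, the work surface at z = 0. Lengths are in m, angles in degrees, forces in N, time in s.
With the tool pointing down it reaches from about 0.25 to 0.725 m from the base axis. Payload 9.7 kg.
Tool frame: the origin (TCP) lies midway between the tips of the shut fingers; the grasp point (between the pads) lies 19 mm behind it (bot.hold_point_z is the distance from the TCP to the grasp point, in m); z points along the fingers, y is the line along which they close (so a half turn about z gives the same grasp; the last joint's range is limited). The gripper opens to 85 mm and grips with 20 to 120 N. Pads are 22 mm wide; open, the fingers measure 114 mm over their backs; the gripper's body (76 mm by 85 mm) begins 54 mm behind the grasp point. The pads swing forward as they close: fully open they stand 13 mm farther back than shut.
Start: joints at [-68.984, 4.979, 10.078, 95.1, 0, 90], TCP at [0.197, -0.513, 0.231] pointing down, gripper open.
Joint ranges: [-179.16, 179.16], [-48.56, 103.87], [-65.8, 70.77], [-126.05, 130.52], [-82.76, 87.17], [-180, 180]. Speed limits (degrees/s): [127.2, 127.2, 147.25, 180, 180, 180].

### API

Orientations are given as [roll, pitch, yaw] about the fixed x, y, z axes, in that order (R = Rz(yaw) Ry(pitch) Rx(roll)).
In Python, from workcell import bot gives the robot as it stands.
- The arm moves only by the tool play_rows, never from a script. Its argument "steps" is a list that holds one entry, the list of rows, each a list of 4 numbers: the shift along the tool's x, y, z in m, then the turn about the tool's z in rad. In form: [[[tx, ty, tz, yaw], ...]]. A call has exactly 5 rows; each row shifts and turns the commanded pose from where the row before left it, along the tool's axes as they then stand; what a row does not reach is not made up. A row lasts 1/12 s, in which the tool goes at most 41.7 mm and 7.16 degrees, less where a joint would pass 70% of its speed; a pose out of reach is approached as far as the arm can. A call is refused whole if a number of a shift passes 0.0417 or a number of a turn 0.125, either way. A call with a gripper value outside its range is refused whole. "gripper" is the finger opening in m, from 0 to 0.0854, set as the call begins (left out, the last holds). The fingers move at their own pace and stop on an object; "squeeze" is the grip in N (left out, the last holds). Time passes only in rows, so rows that do not move let the fingers close, or fill a call up. It gives the time, the measured TCP pose, the force, the opening and the grip force at its end, in the units of the state.
- bot.get_obs(): the state, without advancing time (a new reading comes with each control period).
- bot.camera(name): name is "side" or "top" or "wrist"; returns a dict with "img" (480x640x3 uint8, blue, green, red), "vfov" (degrees; the focal length in pixels is half the picture's height over the tangent of half this angle, whatever the lens; pixels are square), "cx", "cy" (the principal point, pixels), "xyz" and "attitude" of the camera in the world. Camera axes: x right, y down, z forward; pixel columns grow to the right and rows downward; lengths in m; the calibration is good to about 2 mm. A picture is of the moment at which its call begins. There is no depth.
- bot.job_done(): hands the job in; it is judged then, once.
The state is a dict: "time": time; "q": joint angles; "qd": joint speeds; "joint_efforts": joint torques, N m; "ee_pos": TCP position; "tcp_rot": TCP orientation; "wrist_force": force on the tool from outside, world axes, zero at the start; "torque": the same for the moment, N m; "opening": finger opening in m; "grasp_force": force on a finger pad.
Only numpy, scipy, OpenCV 4.12 (cv2) and the standard library are available. Lean on these libraries where they do the work, as an engineer would, in place of code of your own. Each camera call takes 0.05 s, during which the arm holds its last target. There are 200 camera calls.

## Working session

There is one attempt and no reset: what is moved stays moved. The work goes in short steps, Python scripts to look and compute and a tool call to move; the robot and the scene stay as the last step left them, time stands still between calls to the robot, and variables do not carry over. Pictures are saved under pics/ and viewed, at most 10 in all, crops included, and the job is handed in when it is done.

Besides the shell and the picture viewer there is one more tool, called after ">>>" as name(argument=value, ...), one argument or row to a line, values as JSON. play_rows: Moves the arm, as the interface text tells. Its arguments: {"type":"object","properties":{"steps":{"type":"array","items":{"type":"array","items":{"type":"array","items":{"type":"number"}}}},"gripper":{"type":"number"},"squeeze":{"type":"number"}},"required":["steps"]}

```bash
mkdir -p pics; ls; python3 - <<'E'
from workcell import bot
import cv2
for n in ("side","top"):
    c=bot.camera(n); cv2.imwrite(f"pics/{n}0.png",c["img"]); print(n,{k:v for k,v in c.items() if k!="img"})
o=bot.get_obs();print(o)
E
```

```text
pics
side {'vfov': 46.95600392087661, 'cx': 322.525218806675, 'cy': 230.0494535719417, 'xyz': array([-0.38025616,  0.96740798,  0.81378636]), 'attitude': array([-119.30848708,    0.27850925, -135.09313517])}
top {'vfov': 55.48069359046198, 'cx': 315.76078650658644, 'cy': 238.64756277148803, 'xyz': array([2.99029359e-01, 5.91132633e-04, 1.18236701e+00]), 'attitude': array([-168.07838857,    0.17657153,  -89.2692777 ])}
{'time': 0.1, 'q': array([-6.89857510e+01,  5.00683911e+00,  1.00406735e+01,  9.50996962e+01,
        1.98986324e-04,  8.99989057e+01]), 'qd': array([-0.05226168,  0.05485792,  0.13491013, -0.0597366 , -0.00921254,
       -0.0508304 ]), 'joint_efforts': array([-9.64726605e-04, -5.21560013e+01,  4.65653908e+01,  1.59212505e-02,
        3.88225899e-06,  9.48496279e-06]), 'ee_pos': array([ 0.19716   , -0.51323507,  0.23067966]), 'tcp_rot': array([-1.79934138e+02, -2.00244066e-04,  2.10153430e+01]), 'wrist_force': array([0.27802019, 0.01813819, 0.13018585]), 'torque': array([ 0.01634259, -0.00745194, -0.02295072]), 'grasp_force': 0.0, 'opening': 0.085070377453157}
```

View pics/side0.png

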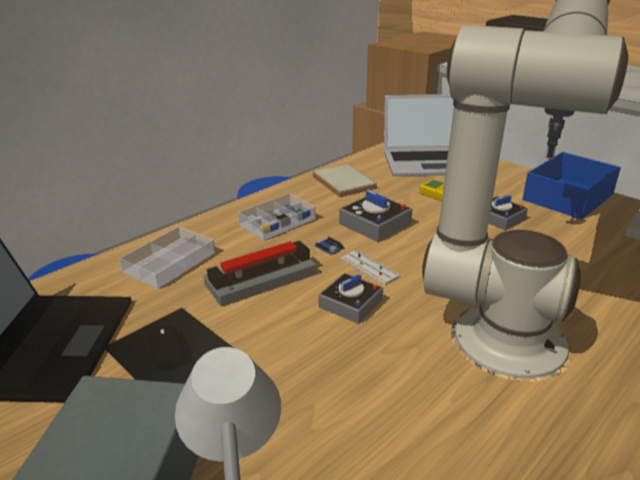

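View pics/top0.png

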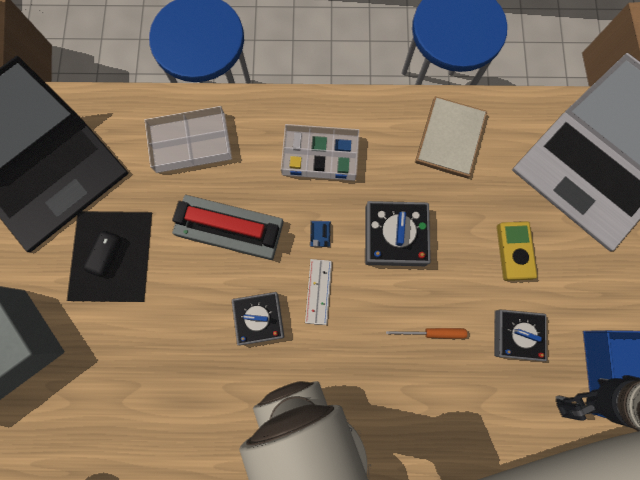

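Three selectors appear in the top view: (398,233), about 65 px wide, and (258,319) and (521,335), about 50 px wide. The one at (398,233) is the largest and the only one with a ring of discs. Its pointer is near the top and the green disc is at about (422,226). The bar unit is at (228,227). I'll confirm with enlarged crops.

```bash
cat > h.py <<'E'
import numpy as np, cv2
from scipy.spatial.transform import Rotation as R
from workcell import bot
def ray(c,p):
    f=240/np.tan(np.radians(c["vfov"])/2)
    d=np.array([(p[0]-c["cx"])/f,(p[1]-c["cy"])/f,1.])
    return np.array(c["xyz"]), R.from_euler("xyz",c["attitude"],degrees=True).as_matrix()@d
def at_z(c,p,z):
    o,d=ray(c,p); return o+d*(z-o[2])/d[2]
def tri(c1,p1,c2,p2):
    o1,d1=ray(c1,p1);o2,d2=ray(c2,p2)
    s=np.linalg.lstsq(np.c_[d1,-d2],o2-o1,rcond=None)[0]
    a,b=o1+s[0]*d1,o2+s[1]*d2
    return (a+b)/2,np.linalg.norm(a-b)
def blobs(img,lo,hi,box,n=4):
    x0,y0,x1,y1=box
    m=cv2.inRange(cv2.cvtColor(img[y0:y1,x0:x1],cv2.COLOR_BGR2HSV),lo,hi)
    k,_,s,cen=cv2.connectedComponentsWithStats(m)
    i=sorted(range(1,k),key=lambda i:-s[i,4])[:n]
    return [(int(s[j,4]),(cen[j]+[x0,y0]).round(1)) for j in i]
E
python3 - <<'E'
from h import *
c=cv2.imread("pics/top0.png"); s=cv2.imread("pics/side0.png")
z=lambda a,w,h:cv2.resize(a,(w,h),interpolation=cv2.INTER_CUBIC)
top=np.hstack([z(c[193:273,358:438],400,400),z(c[185:265,168:293],400,256).repeat(1,0) if 0 else cv2.copyMakeBorder(z(c[187:267,168:293],400,256),0,144,0,0,cv2.BORDER_CONSTANT)])
bot_=np.hstack([z(s[180:245,330:420],400,200)*0+z(s[182:242,330:420],400,200),z(s[235:305,200:325],400,200)])
cv2.imwrite("pics/crop0.png",np.vstack([top,bot_]))
E
```

```text
(no output)
```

View pics/crop0.png

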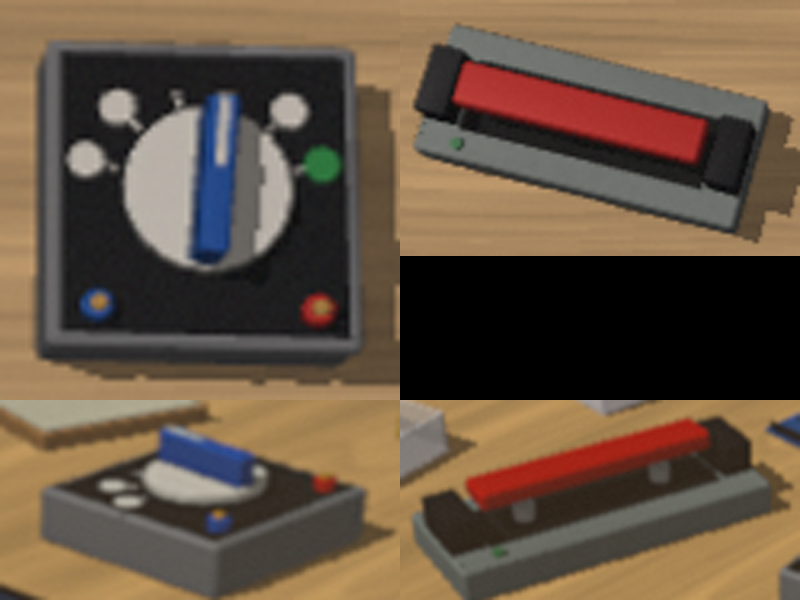

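The crop confirms it. The selector at (398,233) has its pointer at the 4th click, just right of up, with one bare tick to its left. The green disc is at the 6th click, so the dial needs 60° clockwise. The bar is up, centred near (225,222) px. Next I'll measure both.

```bash
python3 - <<'E'
from h import *
t=bot.camera("top"); s=bot.camera("side")
blue=((105,120,60),(130,255,255)); red=((0,150,90),(6,255,255))
def pts(c,rng,box):
    x0,y0,x1,y1=box
    m=cv2.inRange(cv2.cvtColor(c["img"][y0:y1,x0:x1],cv2.COLOR_BGR2HSV),*rng)
    k,l,st,cen=cv2.connectedComponentsWithStats(m); j=1+np.argmax(st[1:,4])
    p=np.argwhere(l==j)[:,::-1]+[x0,y0]; return p.astype(np.float32)
pb=pts(t,blue,(385,200,415,255)); pr=pts(t,red,(175,195,275,250))
sb=pts(s,blue,(355,185,400,218)); sr=pts(s,red,(215,240,312,275))
for n,p in (("grip t",pb),("bar t",pr),("grip s",sb),("bar s",sr)):print(n,len(p),cv2.minAreaRect(p),p.mean(0))
print("tri grip",tri(t,pb.mean(0),s,sb.mean(0)),"tri bar",tri(t,pr.mean(0),s,sr.mean(0)))
print("red box at .08 mid",at_z(t,cv2.minAreaRect(pr)[0],.078))
print("bar corners",[at_z(t,q,.08)[:2].round(4) for q in cv2.boxPoints(cv2.minAreaRect(pr))])
for q in ((397.8,231),):print("disc c",at_z(t,q,.069))
g=blobs(t["img"],(55,100,50),(75,255,255),(410,210,435,240),1);print("green",g,at_z(t,g[0][1],.057))
w=blobs(t["img"],(0,0,150),(179,60,255),(370,205,425,255),6)
for a in w:print(a,at_z(t,a[1],.057))
print("grip corners",[at_z(t,q,.1)[:2].round(4) for q in cv2.boxPoints(cv2.minAreaRect(pb))])
E
```

```text
grip t 181 ((400.68017578125, 227.97715759277344), (6.910964012145996, 32.48865509033203), 4.085616588592529) [400.35913 229.64088]
bar t 1086 ((223.5294189453125, 221.3823699951172), (78.8240737915039, 13.581995010375977), 14.03624439239502) [223.65009 221.40791]
grip s 170 ((375.4224548339844, 198.6810302734375), (21.534257888793945, 9.06014633178711), 23.198591232299805) [375.97647 198.95882]
bar s 844 ((258.30731201171875, 256.4580078125), (11.7679443359375, 76.87791442871094), 72.21611022949219) [257.64456 256.86847]
tri grip (array([ 0.55851648, -0.20017824,  0.08321913]), np.float64(0.005431850106650951)) tri bar (array([0.57796809, 0.24136303, 0.0671729 ]), np.float64(0.004988869171675935))
red box at .08 mid [0.57336527 0.23761853 0.078     ]
bar corners [array([0.5793, 0.3371]), array([0.6135, 0.3314]), array([0.5665, 0.1376]), array([0.5329, 0.1445])]
disc c [ 0.55605875 -0.19789203  0.069     ]
green [(50, array([422. , 225.3]))] [ 0.57438857 -0.26168022  0.057     ]
(315, array([390.2, 229.3])) [ 0.56301058 -0.1809228   0.057     ]
(96, array([411.8, 231.2])) [ 0.55873647 -0.23538001  0.057     ]
(33, array([380.9, 213.8])) [ 0.60328701 -0.15808366  0.057     ]
(32, array([374.7, 224.4])) [ 0.57529765 -0.14190357  0.057     ]
(30, array([415.4, 214.6])) [ 0.60222714 -0.24587305  0.057     ]
(25, array([402. , 218.9])) [ 0.59051818 -0.21146983  0.057     ]
grip corners [array([ 0.5168, -0.1874]), array([ 0.5979, -0.195 ]), array([ 0.5969, -0.2119]), array([ 0.5158, -0.204 ])]
```

>>> play_rows(
  steps=[
    [[0.03,-0.0108,0,0],[0.03,-0.0108,0,0],[0.03,-0.0108,0,0],[0.03,-0.0108,0,0],[0.03,-0.0108,0,0]],
  ],
)

```text
time: 0.62
ee_pos: [0.3187, -0.4081, 0.2312]
tcp_rot: [-180.0, 0.0, 21.0]
wrist_force: [-1.3, -0.9, 0.6]
opening: 0.0851
grasp_force: 0.0
```

>>> play_rows(
  steps=[
    [[0.03,-0.0108,0,0],[0.03,-0.0108,0,0],[0.03,-0.0108,0,0],[0.03,-0.0108,0,0],[0.03,-0.0108,0,0]],
  ],
)

```text
time: 1.03
ee_pos: [0.4395, -0.3037, 0.2312]
tcp_rot: [-180.0, 0.0, 21.0]
wrist_force: [0.2, -0.9, 0.5]
opening: 0.0855
grasp_force: 0.0
```

>>> play_rows(
  steps=[
    [[0.03,-0.0108,0,0],[0.03,-0.0108,0,0],[0.03,-0.0108,0,0],[0.03,-0.0108,0,0],[0.03,-0.0108,0,0]],
  ],
)

```text
time: 1.45
ee_pos: [0.5602, -0.1995, 0.2311]
tcp_rot: [-180.0, 0.0, 21.0]
wrist_force: [0.5, -0.9, 0.2]
opening: 0.0855
grasp_force: 0.0
```

>>> play_rows(
  steps=[
    [[0,0,0,0.12],[0,0,0,0.12],[0,0,0,0.12],[0,0,0,0.12],[0,0,0,0.12]],
  ],
)

```text
time: 1.87
ee_pos: [0.5593, -0.2006, 0.231]
tcp_rot: [-180.0, 0.0, -13.7]
wrist_force: [0.5, -0.3, 0.9]
opening: 0.0857
grasp_force: 0.0
```

```bash
python3 - <<'E'
from h import *
o=bot.get_obs();print(o["time"],o["ee_pos"],o["tcp_rot"],o["q"])
c=bot.camera("wrist");cv2.imwrite("pics/w1.png",c["img"]);print({k:v for k,v in c.items() if k!="img"})
E
```

```text
1.8667 [ 0.55925674 -0.20063277  0.23095988] [-1.79996417e+02  3.23256455e-02 -1.36856918e+01] [-1.97354703e+01  1.12395331e+01  1.70254187e+01  9.58184088e+01
  1.56006897e-04  1.73950222e+02]
{'vfov': 70.24596684102082, 'cx': 321.19657457118103, 'cy': 244.64593702197462, 'xyz': array([ 0.63596723, -0.21879046,  0.37397133]), 'attitude': array([ 1.61897179e+02,  7.64615304e-02, -1.03748948e+02])}
```

View pics/w1.png

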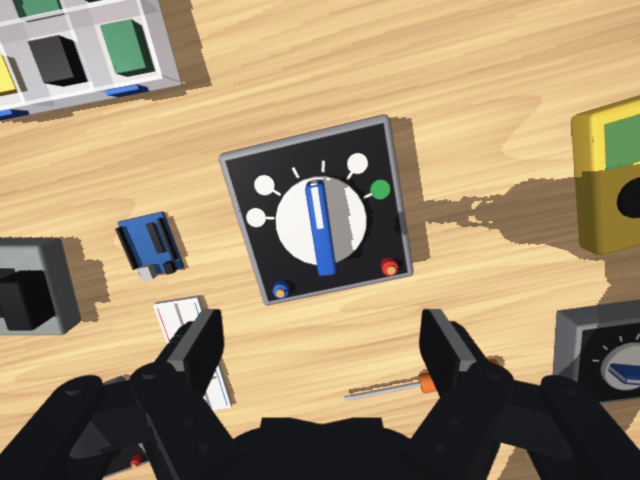

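The wrist view shows the box at (318,212), the green disc at (380,189) and the grip from (316,183) to (325,275). Joint 6 is near its limit, so I'll use the half-turn grasp. First I'll measure the grip angle here.

```bash
python3 - <<'E'
from h import *
c=bot.camera("wrist")
r=lambda p,z:at_z(c,p,z)[:2].round(4)
P={}
for n,lo,hi,box in (("g",(55,100,50),(75,255,255),(365,175,395,205)),("w0",(0,0,170),(179,60,255),(245,204,268,230)),("w1",(0,0,170),(179,60,255),(252,172,275,197)),("w4",(0,0,170),(179,60,255),(346,150,370,172))):
    b=blobs(c["img"],lo,hi,box,1); P[n]=r(b[0][1],.057); print(n,b,P[n])
Q=np.array([P["w0"],P["w1"],P["w4"],P["g"]])
A=np.c_[2*Q,np.ones(4)];s=np.linalg.lstsq(A,(Q**2).sum(1),rcond=None)[0]
print("centre",s[:2],"r",np.sqrt(s[2]+s[:2]@s[:2]),"angles",np.degrees(np.arctan2(*(Q-s[:2]).T[::-1])))
m=cv2.inRange(cv2.cvtColor(c["img"],cv2.COLOR_BGR2HSV),(100,120,40),(130,255,255));m[:175]=0;m[282:]=0;m[:,:300]=0;m[:,345:]=0
for z in (.101,):
  for row in range(182,280,6):
    x=np.where(m[row])[0]
    if len(x):print(row,x.min(),x.max(),r((x.min(),row),z),r((x.max(),row),z),c["img"][row,x.min()+2],c["img"][row,x.max()-2])
E
```

```text
g [(336, array([379.5, 188.4]))] [ 0.5753 -0.2595]
w0 [(289, array([255.7, 217.7]))] [ 0.577  -0.1398]
w1 [(316, array([263.7, 185.3]))] [ 0.6045 -0.1563]
w4 [(318, array([356.5, 162.4]))] [ 0.6035 -0.2439]
centre [ 0.56020757 -0.19948514] r 0.06194262793756714 angles [ 74.2860384   44.27479007 -45.73319858 -75.8840698 ]
182 308 322 [ 0.6027 -0.1999] [ 0.5999 -0.2107] [108  91  86] [84 43 20]
188 305 323 [ 0.5987 -0.1964] [ 0.5951 -0.2103] [203 108  57] [165  85  42]
194 306 324 [ 0.5938 -0.1959] [ 0.5903 -0.2099] [214 115  63] [162  83  40]
200 307 325 [ 0.5889 -0.1954] [ 0.5854 -0.2095] [216 116  63] [161  82  41]
206 308 325 [ 0.584 -0.195] [ 0.5806 -0.2083] [216 116  63] [187  96  48]
212 309 326 [ 0.579  -0.1945] [ 0.5756 -0.2079] [215 115  62] [183  94  47]
218 310 327 [ 0.5739 -0.194 ] [ 0.5705 -0.2075] [214 114  61] [182  93  46]
224 311 328 [ 0.5688 -0.1935] [ 0.5654 -0.2071] [213 113  60] [179  91  45]
230 312 329 [ 0.5636 -0.193 ] [ 0.5602 -0.2066] [212 113  59] [177  90  45]
236 313 330 [ 0.5584 -0.1924] [ 0.5549 -0.2062] [211 111  58] [174  89  44]
242 314 331 [ 0.5531 -0.1919] [ 0.5496 -0.2058] [211 110  58] [172  88  44]
248 315 332 [ 0.5478 -0.1914] [ 0.5442 -0.2053] [209 109  57] [170  87  42]
254 316 333 [ 0.5423 -0.1909] [ 0.5388 -0.2049] [208 108  56] [168  85  42]
260 317 334 [ 0.5369 -0.1903] [ 0.5333 -0.2044] [208 107  55] [167  84  42]
266 317 335 [ 0.5315 -0.189 ] [ 0.5277 -0.2039] [204 105  53] [164  83  41]
272 318 335 [ 0.5259 -0.1884] [ 0.5223 -0.2026] [203 103  51] [186  94  47]
```

>>> play_rows(
  steps=[
    [[0,0,0,-0.12],[0,0,0,-0.12],[0,0,0,-0.12],[0,0,0,-0.12],[0,0,0,-0.12]],
  ],
)

```text
time: 2.38
ee_pos: [0.5592, -0.2008, 0.2311]
tcp_rot: [-180.0, 0.0, 21.6]
wrist_force: [-0.1, -0.8, -0.6]
opening: 0.0853
grasp_force: 0.0
```

>>> play_rows(
  steps=[
    [[0,0,0,-0.12],[0,0,0,-0.12],[0,0,0,-0.12],[0,0,0,-0.12],[0,0,0,-0.12]],
  ],
)

```text
time: 2.8
ee_pos: [0.5592, -0.2008, 0.2311]
tcp_rot: [-180.0, 0.0, 56.0]
wrist_force: [-0.9, 0.1, -0.4]
opening: 0.0853
grasp_force: 0.0
```

>>> play_rows(
  steps=[
    [[0,0,0,-0.12],[0,0,0,-0.12],[0,0,0,-0.12],[0,0,0,-0.12],[0,0,0,-0.12]],
  ],
)

```text
time: 3.22
ee_pos: [0.5591, -0.2008, 0.2311]
tcp_rot: [-180.0, -0.0, 90.4]
wrist_force: [0.5, 0.1, -0.3]
opening: 0.0857
grasp_force: 0.0
```

>>> play_rows(
  steps=[
    [[0,0,0,-0.12],[0,0,0,-0.12],[0,0,0,-0.12],[0,0,0,-0.12],[0,0,0,-0.12]],
  ],
)

```text
time: 3.63
ee_pos: [0.5591, -0.2008, 0.2311]
tcp_rot: [-180.0, -0.0, 124.8]
wrist_force: [-0.4, 0.5, -0.0]
opening: 0.0852
grasp_force: 0.0
```

>>> play_rows(
  steps=[
    [[0,0,0,-0.12],[0,0,0,-0.12],[0,0,0,-0.12],[0,0,0,-0.12],[0,0,0,-0.12]],
  ],
)

```text
time: 4.05
ee_pos: [0.5592, -0.2008, 0.2312]
tcp_rot: [180.0, -0.0, 159.1]
wrist_force: [0.3, 0.1, -0.1]
opening: 0.0856
grasp_force: 0.0
```

>>> play_rows(
  steps=[
    [[0,0,0,-0.12],[0,0,0,-0.12],[0,0,0,-0.015],[0,0,0,0],[0,0,0,0]],
  ],
)

```text
time: 4.47
ee_pos: [0.5592, -0.2008, 0.2312]
tcp_rot: [-180.0, -0.0, 173.0]
wrist_force: [0.1, 0.4, 0.8]
opening: 0.0855
grasp_force: 0.0
```

```bash
python3 - <<'E'
from h import *
o=bot.get_obs();print(o["ee_pos"],o["tcp_rot"],o["q"])
c=bot.camera("wrist");cv2.imwrite("pics/w2.png",c["img"]);print(c["xyz"])
m=cv2.inRange(cv2.cvtColor(c["img"],cv2.COLOR_BGR2HSV),(100,120,40),(130,255,255))
k,l,st,cen=cv2.connectedComponentsWithStats(m)
for j in range(1,k):
  if st[j,4]>500:
    p=np.argwhere(l==j)[:,::-1].astype(np.float32);q=cv2.boxPoints(cv2.minAreaRect(p));print(st[j],cen[j],[at_z(c,a,.101)[:2].round(4) for a in q])
E
```

```text
[ 0.55921121 -0.20081335  0.23122431] [-1.79999698e+02 -5.10841969e-03  1.73030346e+02] [-1.97525851e+01  1.12189275e+01  1.70310944e+01  9.58170819e+01
 -1.42448455e-03 -1.27829309e+01]
[ 0.47912905 -0.1903953   0.3742935 ]
[ 478  160   49   65 1925] [504.69922078 194.11324675] [array([ 0.5142, -0.0712]), array([ 0.5188, -0.034 ]), array([ 0.5711, -0.0307]), array([ 0.5662, -0.0701])]
[ 312  184   21   95 1386] [321.48196248 225.07503608] [array([ 0.5168, -0.2027]), array([ 0.5181, -0.1882]), array([ 0.5996, -0.1952]), array([ 0.5982, -0.211 ])]
```

View pics/w2.png

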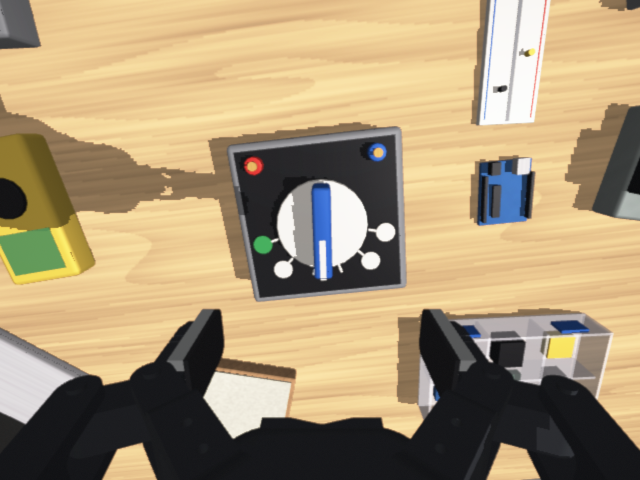

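Both wrist views agree: grip centre (0.5595, -0.1995), yaw about -6°. Now I'll lower and grip.

>>> play_rows(
  steps=[
    [[0,0.0013,0.035,0],[0,0,0.035,0],[0,0,0.035,0],[0,0,0.03,-0.01],[0,0,0.019,0]],
  ],
)

```text
time: 4.93
ee_pos: [0.558, -0.199, 0.0736]
tcp_rot: [180.0, -0.2, 173.7]
wrist_force: [-0.6, -0.4, -0.7]
opening: 0.0858
grasp_force: 0.0
```

>>> play_rows(
  steps=[
    [[0,0,0,0],[0,0,0,0],[0,0,0,0],[0,0,0,0],[0,0,0,0]],
  ],
  gripper=0.0,
  squeeze=30,
)

```text
time: 5.35
ee_pos: [0.5603, -0.1998, 0.0792]
tcp_rot: [-180.0, 0.2, 173.7]
wrist_force: [-0.7, -0.4, -0.5]
opening: 0.0252
grasp_force: 0.0
```

>>> play_rows(
  steps=[
    [[0,0,0,0],[0,0,0,0],[0,0,0,0],[0,0,0,0],[0,0,0,0]],
  ],
)

```text
time: 5.77
ee_pos: [0.56, -0.2003, 0.0789]
tcp_rot: [-179.9, 0.1, 173.7]
wrist_force: [-1.9, -2.8, 6.2]
opening: 0.0154
grasp_force: 32.9
```

>>> play_rows(
  steps=[
    [[0,0,0,0.12],[0,0,0,0.12],[0,0,0,0.12],[0,0,0,0.12],[0,0,0,0.12]],
  ],
)

```text
time: 6.18
ee_pos: [0.5602, -0.2, 0.0789]
tcp_rot: [180.0, 0.2, 139.0]
wrist_force: [-0.6, -1.9, 5.4]
opening: 0.0158
grasp_force: 32.9
```

>>> play_rows(
  steps=[
    [[0,0,0,0.12],[0,0,0,0.12],[0,0,0,0.12],[0,0,0,0.12],[0,0,0,0.08]],
  ],
)

```text
time: 6.6
ee_pos: [0.5605, -0.1998, 0.0789]
tcp_rot: [179.8, 0.1, 106.9]
wrist_force: [1.3, -0.9, 5.2]
opening: 0.0155
grasp_force: 32.8
```

>>> play_rows(
  steps=[
    [[0,0,0,0.03],[0,0,0,0.02],[0,0,0,0],[0,0,0,0],[0,0,0,0]],
  ],
)

```text
time: 7.02
ee_pos: [0.5605, -0.1998, 0.0789]
tcp_rot: [179.8, 0.1, 104.4]
wrist_force: [1.1, -0.6, 5.2]
opening: 0.0155
grasp_force: 32.8
```

```bash
python3 - <<'E'
from h import *
o=bot.get_obs();print(o["tcp_rot"],o["torque"],o["opening"],o["grasp_force"])
E
```

```text
[1.79833862e+02 9.53500216e-02 1.04373460e+02] [-0.06190751 -0.39989766 -0.04723616] 0.01548098118116393 32.78062283992767
```

Turned to -75.6°. Now I'll release, rise and check.

>>> play_rows(
  steps=[
    [[0,0,0,0],[0,0,0,0],[0,0,0,0],[0,0,0,0],[0,0,0,0]],
  ],
  gripper=0.085,
)

```text
time: 7.43
ee_pos: [0.5593, -0.1995, 0.0771]
tcp_rot: [-180.0, -0.0, 104.4]
wrist_force: [0.2, 0.9, 0.7]
opening: 0.0749
grasp_force: 0.0
```

>>> play_rows(
  steps=[
    [[0,0,0,0],[0,0,-0.02,0],[0,0,-0.035,0],[0,0,-0.04,0],[0,0,-0.04,0]],
  ],
)

```text
time: 7.85
ee_pos: [0.5587, -0.1993, 0.2134]
tcp_rot: [-179.9, -0.0, 104.4]
wrist_force: [0.5, 0.1, -0.7]
opening: 0.085
grasp_force: 0.0
```

>>> play_rows(
  steps=[
    [[0,0,-0.017,0],[0,0,0,0],[0,0,0,0],[0,0,0,0],[0,0,0,0]],
  ],
)

```text
time: 8.27
ee_pos: [0.5589, -0.1993, 0.2276]
tcp_rot: [-179.9, -0.1, 104.4]
wrist_force: [-0.3, -0.6, 0.0]
opening: 0.0851
grasp_force: 0.0
```

```bash
python3 - <<'E'
from h import *
o=bot.get_obs();print(o["ee_pos"],o["tcp_rot"],o["q"])
c=bot.camera("wrist");cv2.imwrite("pics/w3.png",c["img"])
m=cv2.inRange(cv2.cvtColor(c["img"],cv2.COLOR_BGR2HSV),(100,120,40),(130,255,255))
k,l,st,cen=cv2.connectedComponentsWithStats(m)
for j in range(1,k):
  if st[j,4]>500:
    p=np.argwhere(l==j)[:,::-1].astype(np.float32);q=cv2.boxPoints(cv2.minAreaRect(p));print(st[j],cen[j],[at_z(c,a,.101)[:2].round(4) for a in q])
b=blobs(c["img"],(55,100,50),(75,255,255),(200,100,440,330),2)
for a in b:print(a,at_z(c,a[1],.057))
E
```

```text
[ 0.55891845 -0.19934968  0.2275901 ] [-1.79880524e+02 -8.16413491e-02  1.04379465e+02] [-1.96302218e+01  1.11706814e+01  1.65689604e+01  9.55429821e+01
  8.49275541e-04  5.59902267e+01]
[ 339    0   83   50 2044] [383.32534247  17.36497065] [array([ 0.5312, -0.0519]), array([ 0.5337, -0.0215]), array([ 0.5825, -0.0217]), array([ 0.582 , -0.0525])]
[ 581  118   46   51 1193] [603.35792121 143.65549036] [array([ 0.7365, -0.0918]), array([ 0.7389, -0.0565]), array([ 0.758 , -0.0599]), array([ 0.7563, -0.0957])]
[ 313  185   20   95 1460] [322.96369863 226.58493151] [array([ 0.5416, -0.1602]), array([ 0.556 , -0.1565]), array([ 0.5767, -0.2342]), array([ 0.5609, -0.2382])]
[ 607  363   33   88 1476] [628.50271003 408.75745257] [array([ 0.8481, -0.253 ]), array([ 0.8771, -0.2456]), array([ 0.933 , -0.3411]), array([ 0.901 , -0.3493])]
(180, array([322.6, 286.1])) [ 0.57573057 -0.26239144  0.057     ]
```

View pics/w3.png

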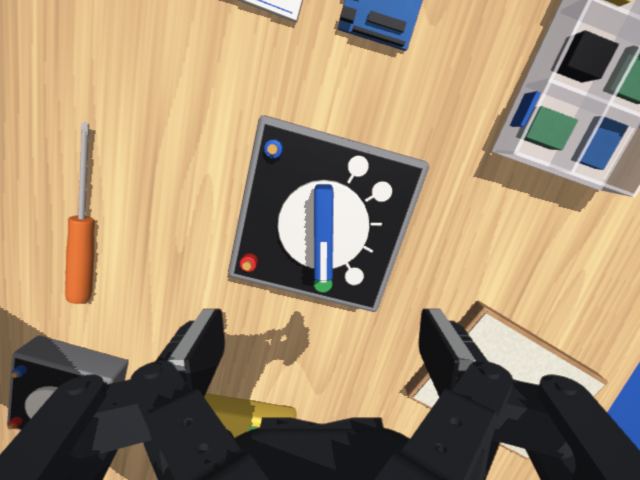

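The pointer is over the green disc at (323,286), with the grip at about -75°. Now I'll go to the bar.

>>> play_rows(
  steps=[
    [[0.028,0.0081,0,0],[0.028,0.0081,0,0],[0.028,0.0081,0,0],[0.028,0.0081,0,0],[0.028,0.0081,0,0]],
  ],
  gripper=0.04,
)

```text
time: 8.73
ee_pos: [0.5633, -0.0526, 0.2282]
tcp_rot: [-179.9, -0.0, 104.4]
wrist_force: [0.2, 0.4, 0.2]
opening: 0.0401
grasp_force: 0.0
```

>>> play_rows(
  steps=[
    [[0.028,0.0081,0,0],[0.028,0.0081,0,0],[0.028,0.0081,0,0],[0.028,0.0081,0,0],[0.028,0.0081,0,0]],
  ],
)

```text
time: 9.15
ee_pos: [0.5677, 0.0932, 0.2282]
tcp_rot: [-179.9, -0.0, 104.4]
wrist_force: [1.2, -0.5, 1.0]
opening: 0.0398
grasp_force: 0.0
```

>>> play_rows(
  steps=[
    [[0.028,0.0081,0,0],[0.028,0.0081,0,0],[0.028,0.0081,0,0],[0.028,0.0081,0,0],[0.028,0.0081,0,0]],
  ],
)

```text
time: 9.57
ee_pos: [0.5722, 0.2389, 0.2282]
tcp_rot: [-179.9, 0.0, 104.4]
wrist_force: [-0.5, -0.3, 0.1]
opening: 0.04
grasp_force: 0.0
```

>>> play_rows(
  steps=[
    [[0,0,0,-0.12],[0,0,0,-0.12],[0,0,0,-0.12],[0,0,0,-0.12],[0,0,0,-0.12]],
  ],
)

```text
time: 9.98
ee_pos: [0.5724, 0.2375, 0.228]
tcp_rot: [-179.9, -0.1, 139.1]
wrist_force: [0.9, -0.9, -0.1]
opening: 0.0401
grasp_force: 0.0
```

>>> play_rows(
  steps=[
    [[0,0,0,-0.12],[0,0,0,-0.12],[0,0,0,-0.12],[0,0,0,-0.12],[0,0,0,0]],
  ],
)

```text
time: 10.4
ee_pos: [0.5724, 0.2374, 0.2281]
tcp_rot: [-179.9, -0.1, 166.6]
wrist_force: [0.9, -0.7, 0.1]
opening: 0.0399
grasp_force: 0.0
```

```bash
python3 - <<'E'
from h import *
o=bot.get_obs();print(o["time"],o["ee_pos"],o["tcp_rot"],o["opening"])
c=bot.camera("wrist");cv2.imwrite("pics/w4.png",c["img"]);t=bot.camera("top")
m=cv2.inRange(cv2.cvtColor(c["img"],cv2.COLOR_BGR2HSV),(0,150,150),(6,255,255))
k,l,st,cen=cv2.connectedComponentsWithStats(m)
j=1+np.argmax(st[1:,4])
p=np.argwhere(l==j)[:,::-1].astype(np.float32);q=cv2.boxPoints(cv2.minAreaRect(p));g=np.array([at_z(c,a,.08)[:2] for a in q]);print(st[j],cen[j],q,g.round(4),g.mean(0))
print("tri",tri(c,q.mean(0),t,(223.53,221.38)))
E
```

```text
10.4 [0.57242369 0.23737143 0.22814368] [-1.79938381e+02 -8.25443958e-02  1.66575929e+02] 0.039858368698015754
[ 215  212  223   38 7598] [334.47525665 230.80652803] [[215. 212.]
 [437. 212.]
 [437. 249.]
 [215. 249.]] [[0.536  0.1517]
 [0.5811 0.3397]
 [0.615  0.3352]
 [0.5683 0.1405]] [0.57512184 0.24178261]
tri (array([0.57815952, 0.24089827, 0.06358428]), np.float64(0.002355909824631741))
```

View pics/w4.png

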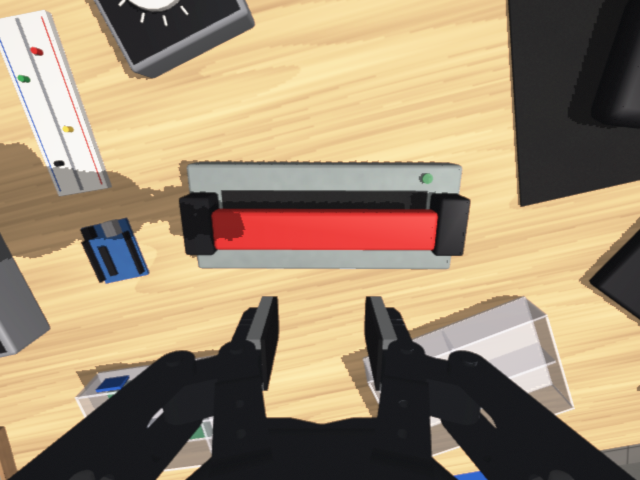

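The bar lies level at (212–437, 212–249) px with its middle at about (0.575, 0.2405), and yaw is aligned. The fingers will press at ±20 mm about the middle. Descending.

>>> play_rows(
  steps=[
    [[-0.0018,0.0036,0.03,0],[0,0,0.035,0],[0,0,0.035,0],[0,0,0.025,0],[0,0,0.008,0]],
  ],
)

```text
time: 10.92
ee_pos: [0.5732, 0.2397, 0.0911]
tcp_rot: [-179.8, -0.3, 166.0]
wrist_force: [-1.2, -0.1, -1.3]
opening: 0.0399
grasp_force: 0.0
```

>>> play_rows(
  steps=[
    [[0,0,0.002,0],[0,0,0.002,0],[0,0,0.002,0],[0,0,0.002,0],[0,0,0.002,0]],
  ],
)

```text
time: 11.33
ee_pos: [0.5761, 0.2409, 0.0877]
tcp_rot: [179.9, 0.1, 166.2]
wrist_force: [0.8, -0.5, -1.2]
opening: 0.04
grasp_force: 0.0
```

>>> play_rows(
  steps=[
    [[0,0,0.002,0],[0,0,0.002,0],[0,0,0.002,0],[0,0,0.002,0],[0,0,0,0]],
  ],
)

```text
time: 11.75
ee_pos: [0.5753, 0.2406, 0.0781]
tcp_rot: [-180.0, -0.0, 166.3]
wrist_force: [-1.0, 0.8, -0.4]
opening: 0.0401
grasp_force: 0.0
```

>>> play_rows(
  steps=[
    [[0,0,0.001,0],[0,0,0.001,0],[0,0,0.001,0],[0,0,0.001,0],[0,0,0.001,0]],
  ],
)

```text
time: 12.17
ee_pos: [0.5754, 0.2406, 0.0743]
tcp_rot: [180.0, 0.0, 166.3]
wrist_force: [-2.4, -1.2, 7.3]
opening: 0.0399
grasp_force: 3.7
```

>>> play_rows(
  steps=[
    [[0,0,0.001,0],[0,0,0.001,0],[0,0,0.001,0],[0,0,0.001,0],[0,0,0.001,0]],
  ],
)

```text
time: 12.58
ee_pos: [0.5754, 0.2406, 0.0693]
tcp_rot: [180.0, 0.0, 166.3]
wrist_force: [-2.6, -1.6, 7.1]
opening: 0.0397
grasp_force: 3.7
```

```bash
python3 - <<'E'
from h import *
o=bot.get_obs();print(o["ee_pos"],o["wrist_force"],o["torque"])
E
```

```text
[0.57542944 0.24059328 0.06931933] [-2.64341971 -1.64173039  7.08326576] [-0.25771859  0.54252599 -0.01647847]
```

Contact at about 7 N and steady. I'll continue until the stop.

>>> play_rows(
  steps=[
    [[0,0,0.001,0],[0,0,0.001,0],[0,0,0.001,0],[0,0,0.001,0],[0,0,0.001,0]],
  ],
)

```text
time: 13.0
ee_pos: [0.5754, 0.2406, 0.0644]
tcp_rot: [180.0, 0.0, 166.3]
wrist_force: [-3.8, -1.7, 16.9]
opening: 0.04
grasp_force: 8.6
```

>>> play_rows(
  steps=[
    [[0,0,0.001,0],[0,0,0.0005,0],[0,0,0.0005,0],[0,0,0.0005,0],[0,0,0,0]],
  ],
)

```text
time: 13.42
ee_pos: [0.5755, 0.2406, 0.0642]
tcp_rot: [179.9, 0.1, 166.3]
wrist_force: [-8.5, -3.3, 23.2]
opening: 0.0399
grasp_force: 11.5
```

The bar has stopped: z is static at 0.0642 and the force rises to 23 N. Retreating and checking.

>>> play_rows(
  steps=[
    [[0,0,-0.003,0],[0,0,-0.005,0],[0,0,-0.02,0],[0,0,-0.035,0],[0,0,-0.035,0]],
  ],
)

```text
time: 13.83
ee_pos: [0.5745, 0.2402, 0.1586]
tcp_rot: [-179.9, -0.1, 166.3]
wrist_force: [1.2, 0.1, 0.7]
opening: 0.04
grasp_force: 0.0
```

>>> play_rows(
  steps=[
    [[0,0,-0.035,0],[0,0,-0.03,0],[0,0,0,0],[0,0,0,0],[0,0,0,0]],
  ],
)

```text
time: 14.25
ee_pos: [0.5754, 0.2406, 0.2231]
tcp_rot: [-180.0, -0.0, 166.3]
wrist_force: [0.2, 0.1, 0.0]
opening: 0.0398
grasp_force: 0.0
```

```bash
python3 - <<'E'
from h import *
o=bot.get_obs();print(o["time"],o["ee_pos"],o["wrist_force"])
z=lambda a,w,h:cv2.resize(a,(w,h),interpolation=cv2.INTER_CUBIC)
w=bot.camera("wrist")["img"];s=bot.camera("side")["img"];t=bot.camera("top")["img"]
a=z(w[140:290,160:490],660,300); b=np.hstack([z(s[235:305,200:325],330,200),z(t[193:273,358:438],330,200)])
cv2.imwrite("pics/end.png",np.vstack([a,b]))
E
```

```text
14.25 [0.57535734 0.24056482 0.22306565] [0.20085087 0.05557723 0.04469112]
```

View pics/end.png

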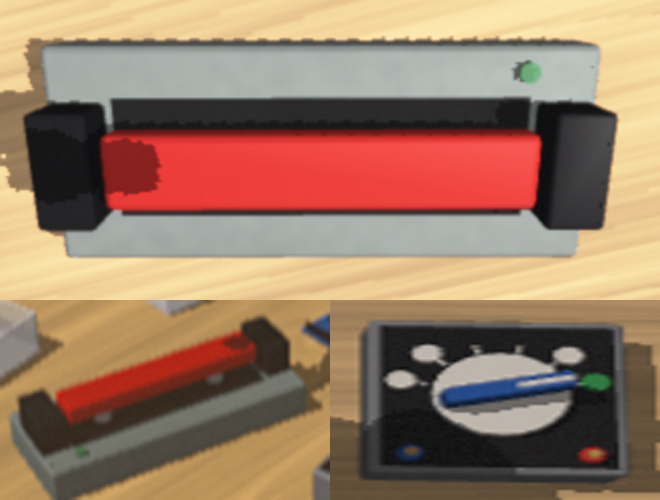

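```bash
python3 - <<'E'
from h import *
s=bot.camera("side");t=bot.camera("top")
def top_edge(img):
    m=cv2.inRange(cv2.cvtColor(img,cv2.COLOR_BGR2HSV),(0,150,90),(6,255,255))
    return {u:int(np.where(m[235:305,u])[0].min()+235) for u in (230,245,260,275,290)}
print(top_edge(cv2.imread("pics/side0.png")),top_edge(s["img"]))
f=240/np.tan(np.radians(s["vfov"])/2);Rm=R.from_euler("xyz",s["attitude"],degrees=True).as_matrix()
pr=lambda X:(lambda v:(f*v[0]/v[2]+s["cx"],f*v[1]/v[2]+s["cy"]))(Rm.T@(np.array(X)-s["xyz"]))
for z in (.08,.068,.066):print(z,pr((.575,.2405,z)))
b0=cv2.imread("pics/side0.png")[235:280,205:320].astype(int)
def cen(img):return blobs(img,(0,150,90),(6,255,255),(205,235,320,290),1)
print(cen(cv2.imread("pics/side0.png")),cen(s["img"]))
E
```

```text
{230: 260, 245: 255, 260: 251, 275: 246, 290: 242} {230: 265, 245: 260, 260: 256, 275: 251, 290: 246}
0.08 (np.float64(259.2890584215859), np.float64(253.16074404614878))
0.068 (np.float64(259.57690249151557), np.float64(257.1865553864292))
0.066 (np.float64(259.62464223953066), np.float64(257.85424751219773))
[(841, array([257.7, 256.8]))] [(864, array([258. , 261.6]))]
```

The bar edge has dropped 4–5 px at all five columns, which is about 14 mm and even along the bar. The dial is at green. Handing in.

```bash
python3 -c "
from workcell import bot
print(bot.job_done())"
```

```text
the job is handed in; nothing more can be done
None
```

I turned the dial to the green disc (6th click), then pushed the bar fully home and level, let go of everything, and handed in the job at about 14 s; no verdict came back.

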